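# Mount a manifold carrier on its dowels and close the station

### The job

Mount the manifold carrier (the aluminium plate with a black bridge handle and two manifold blocks) on the reaction station: both holes over the two steel dowels, lying flat on the deck. Then swing the orange-knobbed latch fully over the edge of the plate to lock it, and after that slide the clear splash shield all the way up by its orange pull. Leave the things standing around where they are.

Things in the scene. Friction and masses are not known exactly. Their poses are not given: they have to be found in the camera images.
- carrier_handle (a point): centre of the black grip bar of the loose manifold carrier (about 0.5 kg): 46 mm long along the carrier's x, 16 wide along y, 22 high, 63 mm above the plate's underside, over the plate's centre; grip from above across y. Manifold blocks stand 30 to 50 mm before and behind it, tops (fittings) 52 mm above the underside. At the start flat on the table, turned at most 0.35 rad
- hole_left (a point): carrier = aluminium plate 110 x 190 x 8 mm (its x, y, z). This is the centre of its round 12.5 mm through hole, at the plate's underside, at x = +20, y = +80 mm from the plate's centre; axes as the carrier's (z up). It belongs on dowel_left
- hole_right (a point): centre of the carrier's other through hole, at the underside of the plate: a slot 12.5 mm along x, 17 mm along y, at x = +20, y = -80 mm from the plate's centre. It belongs on dowel_right
- station: reaction station, fixed: white base with a dark deck, 214 x 294 mm,, top 20 mm above the table. Origin on the table; x to the back (away from the robot), y left, z up; turned at most 0.18 rad. The mounted carrier's centre is at x = 0, y = 0, its axes along the station's. Two shield posts at x = -106, y = +-128 mm, 180 mm high; between them a fixed clear pane 98 mm high at x = -114
- dowel_left (a point): foot of the left steel dowel on the deck (20 mm above the table), at x = +20, y = +80 mm of the station; dowel 10 mm thick, 22 mm high, the top 6 mm tapering to a nose of 4 mm. With the carrier mounted, hole_left coincides with this point
- dowel_right (a point): foot of the right steel dowel on the deck, at x = +20, y = -80 mm of the station; same dowel. With the carrier mounted, hole_right coincides with this point
- latch_pivot (a point): vertical axis of the swing latch at deck height, at x = -20, y = -123 mm of the station. A dark steel bar 16 mm wide turns about it, 10 to 18 mm above the deck (2 mm above a mounted plate); its short arm reaches 42 mm from the pivot and goes over the right end of the plate, its long arm opposite carries the knob
- latch_knob (a point): centre of the orange knob on the latch, 20 mm thick, 28 mm high, 64 mm above the table, 47 mm from the pivot; below it a 10 mm stem down to the bar. It can be pushed sideways with shut fingers; it takes about 1.5 N
- latch (a joint): angle of the latch, rad: 0 is fully closed (stop; the knob points from the pivot along the station's -y, the short arm lies over the plate), growing as it opens counter-clockwise seen from above; at 1.5 the knob points along the station's +x, to the back. Stays where it is left
- shield_pull (a point): grip centre of the orange pull on top of the clear sliding splash shield: 24 mm wide along the station's y, 14 mm thick along x, its top 14 mm above this point, its free sides 15 mm below it. It is at x = -102, y = 0 mm of the station, 130 mm above the table when down
- shield (a joint): height of the splash shield, m: 0 is down, 0.075 fully up (stop). Slides straight up; friction holds it at any height; raising takes about 8 N
- beaker_1: bystander: clear plastic beaker, 57 mm wide, 70 mm high; origin at the centre of its underside
- amber_bottle: bystander: brown bottle with white cap, 52 mm wide, 110 mm high; origin at the centre of its underside
- blue_cap_bottle: bystander: small white bottle with blue cap, 38 mm wide, 70 mm high; origin at the centre of its underside
- red_cap_bottle: bystander: small white bottle with red cap, 40 mm wide, 80 mm high; origin at the centre of its underside

How it is judged:
By the outcome, as a careful person would: the job done as asked, in the order asked, and still so for the second after the job is handed in, with the robot touching nothing.
It also fails if it takes over 62 s, if anything falls off the work surface, if the arm or the gripper's body presses on something with over 40 N, if the wrist force passes 120 N, or if a joint passes its speed limit or range.

### The arm

A 6-joint arm with a two-finger parallel gripper is mounted at the origin on a cart in front of the work surface, level with it; the furniture and walls round the work are solid. World frame = base frame: x ahead of the robot, y to its left, z up, the work surface at z = 0. Lengths are in m, angles in rad, forces in N, time in s.
With the tool pointing down it reaches from about 0.225 to 0.875 m from the base axis. Payload 3.4 kg.
Tool frame: the origin (TCP) lies at the very end of the fingers, on their centre line; the grasp point (between the pads) lies 19 mm behind it (grasp_offset is the distance from the TCP to the grasp point, in m); y points along the fingers, z is the direction in which the jaws open and shut, and the axes are right-handed (so a half turn about y gives the same grasp; the last joint's range is limited). The gripper opens to 85 mm and grips with 20 to 120 N. Pads are 22 mm wide; open, the fingers measure 114 mm over their backs; the gripper's body (76 mm by 85 mm) begins 54 mm behind the grasp point. The pads swing forward as they close: fully open they stand 13 mm farther back than shut.
Start: joints at [-1.421, 0.276, 1.505, -0, 1.361, -0.121], TCP at [0.154, -0.554, 0.231] pointing down, gripper open.
Joint ranges: [-2.89, 2.89], [-0.75, 2.08], [0.22, 2.7], [-1.18, 4.32], [0.11, 2.71], [-2.7, 2.7]. Speed limits (rad/s): [2.57, 2.57, 3.14, 3.14, 3.14, 3.14].

### API

Orientations are given as a unit quaternion [w, x, y, z].
In Python, from rig import get_state, get_image, sign_off, grasp_offset gives the robot as it stands.
- The arm moves only by the shell command python3 -m jog 'ROWS' [FORCE]. ROWS is JSON, one flat list of numbers, 7 for each row, row after row: the closure in counts, from 0 (fully open) to 255 (shut), then the shift along the tool's x, y, z in cm, then the turn, a rotation vector about the tool's x, y, z in units of 8 degrees (1.0 is 8 degrees). In form: [jaw, tx, ty, tz, rx, ry, rz, jaw, tx, ty, tz, rx, ry, rz, ...]. A call has 1 to 12 rows; each row is the pose to reach, as a shift and turn from the pose commanded when the call began, along the tool's axes at that moment; what a row does not reach only later rows make up. A row lasts 1/8 s, in which the tool goes at most 62.5 mm and 10.7 degrees, less where a joint would pass 70% of its speed; a pose out of reach is approached as far as the arm can. A call with a gripper value outside its range is refused whole. The fingers move at their own pace and stop on an object; FORCE is the grip in N (left out, the last holds). Time passes only in rows, so rows that repeat a pose let the fingers close. It gives the time, the measured TCP pose, the force and the opening at its end, in the units of the state.
- get_state(): the state, without advancing time (a new reading comes with each control period).
- get_image(name): name is "scene" or "top"; returns a dict with "color" (384x512x3 uint8, blue, green, red), "mtx" (3x3 intrinsics, pixels), "R" (3x3) and "t" (3): a world point X has camera coordinates R X + t. Camera axes: x right, y down, z forward; pixel columns grow to the right and rows downward; lengths in m; the calibration is good to about 2 mm. A picture is of the moment at which its call begins. There is no depth.
- sign_off(): hands the job in, once; it reports no verdict.
The state is a dict: "clock": time; "qpos": joint angles; "qd": joint speeds; "effort": joint torques, N m; "position": TCP position; "ee_rot": TCP orientation; "contact_force": force on the tool from outside, world axes, zero at the start; "moment": the same for the moment, N m; "width": finger opening in m.
Only numpy, scipy, OpenCV 4.12 (cv2) and the standard library are available. Lean on these libraries where they do the work, as an engineer would, in place of code of your own. Each camera call takes 0.05 s, during which the arm holds its last target.

## Working session

There is one attempt and no reset: what is moved stays moved. The work goes in short steps, Python scripts to look and compute and a shell command to move; the robot and the scene stay as the last step left them, time stands still between calls to the robot, and variables do not carry over. Pictures are saved under pics/ and viewed, and the job is handed in when it is done.

```bash
ls; mkdir -p pics; python3 - <<'E'
from rig import get_state,get_image,grasp_offset
import cv2
print(get_state(),grasp_offset)
for n in("scene","top"):
    d=get_image(n);cv2.imwrite(f"pics/{n}0.png",d["color"]);print(n,d["mtx"],d["R"],d["t"])
E
```

```text
pics
{'clock': 0.0, 'qpos': array([-1.42097448e+00,  2.76596093e-01,  1.50614364e+00, -1.85025849e-05,
        1.36067873e+00, -1.20984924e-01]), 'qd': array([ 1.25050292e-05, -6.86263355e-04,  1.10658206e-04,  4.25689426e-04,
       -1.63453345e-03,  5.92199443e-04]), 'effort': array([-1.16969622e-03, -4.16781521e+01, -2.45807701e+01,  1.70936801e-04,
        1.12358818e-02,  1.37963309e-05]), 'position': array([ 0.15373512, -0.55352026,  0.23043489]), 'ee_rot': array([ 0.09543797, -0.09546938,  0.70127949, -0.69998877]), 'contact_force': array([ 0.13610785, -0.32791442,  0.36062936]), 'moment': array([ 0.01979794,  0.00756315, -0.02418843]), 'width': 0.0855472483296738} 0.0187
scene [[372.99175524   0.         253.05203166]
 [  0.         372.99175524 200.6055159 ]
 [  0.           0.           1.        ]] [[ 0.87030952 -0.49225533  0.01568549]
 [-0.18536575 -0.35690152 -0.91556586]
 [ 0.45629035  0.79391813 -0.40186207]] [-0.53206854  0.21198339  1.2000909 ]
top [[365.27096989   0.         257.8015271 ]
 [  0.         365.27096989 189.24401894]
 [  0.           0.           1.        ]] [[ 2.96037276e-02 -9.99561656e-01  3.38654280e-04]
 [-9.94313790e-01 -2.94829718e-02 -1.02327134e-01]
 [ 1.02292264e-01  2.69253597e-03 -9.94750744e-01]] [-0.0152329   0.61443675  1.31413357]
```

View pics/scene0.png

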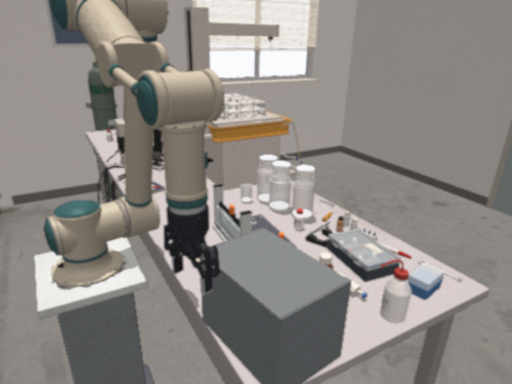

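View pics/top0.png

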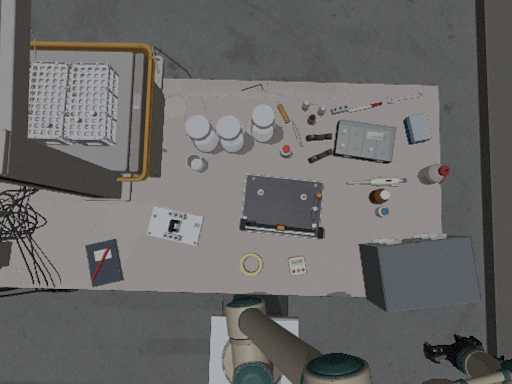

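```bash
python3 - <<'E'
import cv2
t=cv2.imread("pics/top0.png");cv2.imwrite("pics/topA.png",cv2.resize(t[120:280,90:250],None,fx=3.7,fy=3.7,interpolation=cv2.INTER_CUBIC))
cv2.imwrite("pics/topB.png",cv2.resize(t[150:350,225:425],None,fx=3,fy=3,interpolation=cv2.INTER_CUBIC))
E
```

```text
(no output)
```

The top view shows the carrier around (175,226), the station around (283,205), and a large grey box on the right. I'll zoom in.

View pics/topA.png

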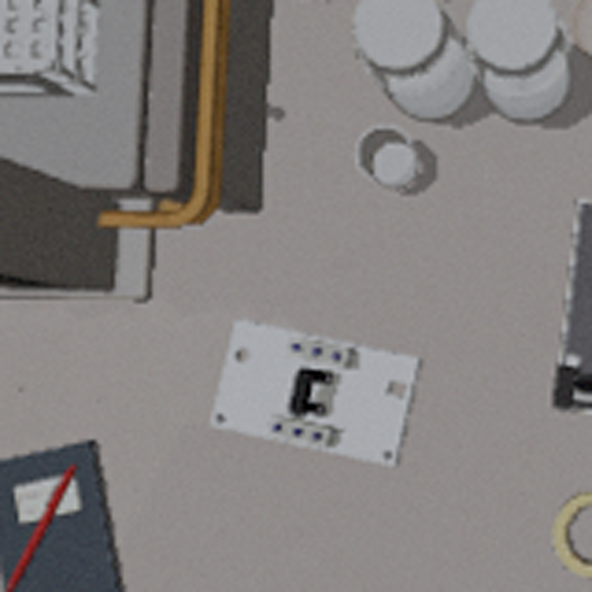

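View pics/topB.png

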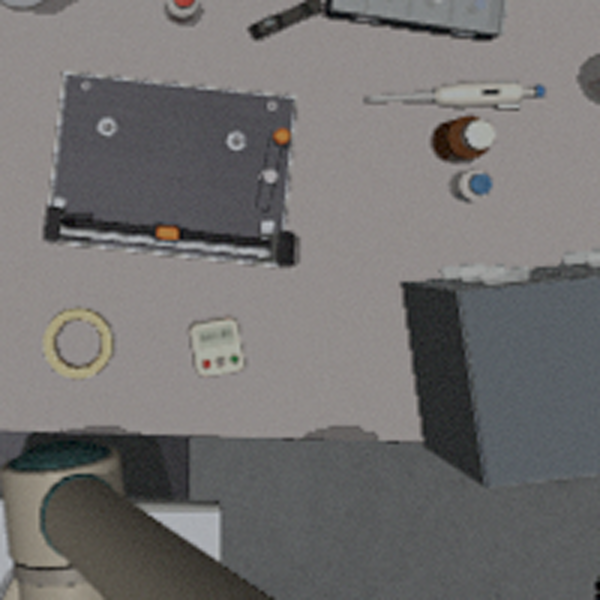

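```bash
cat > h.py <<'E'
import numpy as np,cv2
from rig import get_image,get_state
from scipy.spatial.transform import Rotation as Ro
def ray(d,uv,z):
    uv=np.atleast_2d(uv).astype(float)
    r=np.linalg.solve(d["mtx"],np.c_[uv,np.ones(len(uv))].T)
    w=(d["R"].T@r).T; c=-d["R"].T@d["t"]
    return c+w*((z-c[2])/w[:,2])[:,None]
def proj(d,X):
    X=np.atleast_2d(X); p=(d["mtx"]@(d["R"]@X.T+d["t"][:,None])).T
    return p[:,:2]/p[:,2:]
def rot(): 
    q=get_state()["ee_rot"]; return Ro.from_quat([q[1],q[2],q[3],q[0]]).as_matrix()
E
python3 - <<'E'
from h import *
d=get_image("top");im=d["color"]
hsv=cv2.cvtColor(im,cv2.COLOR_BGR2HSV);g=cv2.cvtColor(im,cv2.COLOR_BGR2GRAY)
print("plate px",im[215,160],"table",im[250,200],"deck",im[205,300])
b,gg,r=[im[:,:,i].astype(int) for i in range(3)]
m=((b>=r-2)&(g>150)).astype(np.uint8); M=np.zeros_like(m);M[195:255,135:215]=m[195:255,135:215]
M=cv2.morphologyEx(M,cv2.MORPH_CLOSE,np.ones((15,15)))
c=max(cv2.findContours(M,0,2)[0],key=cv2.contourArea)
P=ray(d,c[:,0,:],.008)
rc=cv2.minAreaRect((P[:,:2]*1000).astype(np.float32));print("plate",rc);
# deck: dark
m=(g<115).astype(np.uint8);M=np.zeros_like(m);M[170:228,238:326]=m[170:228,238:326]
c=max(cv2.findContours(cv2.morphologyEx(M,cv2.MORPH_CLOSE,np.ones((5,5))),0,2)[0],key=cv2.contourArea)
print("deckbox",cv2.minAreaRect(c))
# orange
m=cv2.inRange(hsv,(5,150,120),(22,255,255))
n,l,s,ce=cv2.connectedComponentsWithStats(m)
for i in range(1,n):
    if 235<ce[i][0]<330 and 170<ce[i][1]<250: print("orange",ce[i],s[i])
# subpixel details by zoom
for nme,u,v,h,z in(("dL",260,192,7,.042),("dR",303,196,7,.042)):
    w=g[v-h:v+h+1,u-h:u+h+1].astype(float);k=np.clip(w-130,0,None)
    yy,xx=np.mgrid[v-h:v+h+1,u-h:u+h+1]
    uv=((k*xx).sum()/k.sum(),(k*yy).sum()/k.sum());print(nme,uv,ray(d,uv,z),ray(d,uv,.03))
for nme,u,v,h in(("hL",155,216,3),("hR",197,225,4)):
    w=g[v-h:v+h+1,u-h:u+h+1].astype(float);k=np.clip(185-w,0,None)
    yy,xx=np.mgrid[v-h:v+h+1,u-h:u+h+1]
    uv=((k*xx).sum()/k.sum(),(k*yy).sum()/k.sum());print(nme,uv,ray(d,uv,.004));print(w.astype(int))
s=get_image("scene")
cv2.imwrite("pics/sA.png",cv2.resize(s["color"][160:300,150:350],None,fx=4,fy=4,interpolation=cv2.INTER_CUBIC))
E
```

```text
plate px [173 168 166] table [135 138 144] deck [84 79 80]
plate ((473.09149169921875, 308.4859313964844), (189.87997436523438, 112.18598175048828), 79.42425537109375)
deckbox ((281.1363525390625, 201.81936645507812), (83.02388000488281, 52.56074523925781), 1.5074357986450195)
orange [318.57894737 194.84210526] [316 193   6   5  19]
orange [280.19230769 227.38461538] [277 226   7   4  26]
dL (np.float64(259.8047210300429), np.float64(191.82618025751074)) [[ 0.60428076 -0.00464843  0.042     ]] [[ 0.60543108 -0.00468457  0.03      ]]
dR (np.float64(302.70786516853934), np.float64(196.85393258426967)) [[ 0.5905042 -0.1616039  0.042    ]] [[ 0.59153004 -0.16305818  0.03      ]]
hL (np.float64(154.84911717495987), np.float64(215.76243980738363)) [[0.50662993 0.38410314 0.004     ]]
[[166 174 170 164 166 170 168]
 [169 168 149 138 152 168 172]
 [172 148  92 128 141 165 170]
 [174 139  99 132 143 160 169]
 [173 162 131 141 156 169 174]
 [171 173 168 166 171 169 171]
 [171 172 171 172 170 171 171]]
hR (np.float64(197.48948046371834), np.float64(225.21683125805066)) [[0.47626353 0.22343639 0.004     ]]
[[170 168 172 170 172 170 171 171 174]
 [171 172 165 165 168 169 170 172 171]
 [173 174 130 128 145 155 163 174 150]
 [173 162 114 126 140 139 141 167 128]
 [171 143 101 132 140 140 150 170 127]
 [172 152 142 145 140 136 158 169 120]
 [173 170 171 167 154 140 165 155 112]
 [170 171 172 172 170 172 173 141 109]
 [171 169 170 170 171 172 172 124 129]]
```

View pics/sA.png

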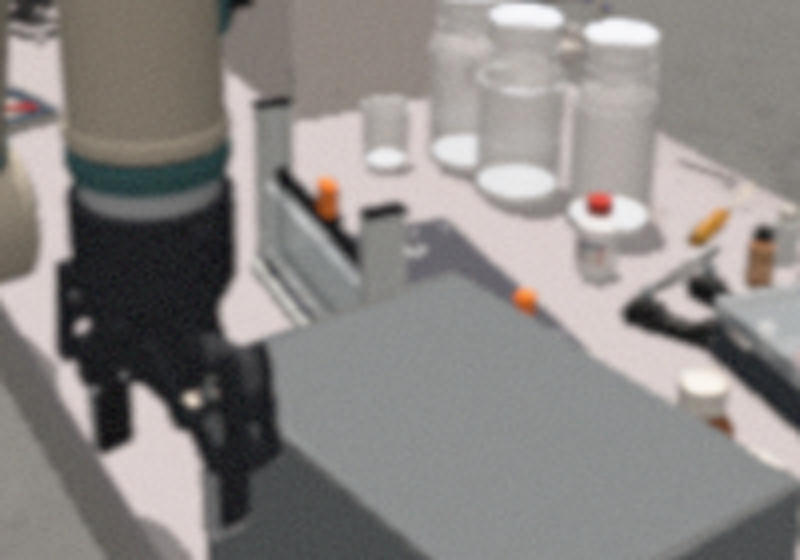

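```bash
python3 - <<'E'
from h import *
d=get_image("top");im=d["color"]
cv2.imwrite("pics/st.png",cv2.resize(im[168:243,236:330],None,fx=8,fy=8,interpolation=cv2.INTER_CUBIC))
cv2.imwrite("pics/dw.png",cv2.resize(im[182:206,250:312],None,fx=12,fy=12,interpolation=cv2.INTER_NEAREST))
print(-d["R"].T@d["t"])
E
```

```text
[ 4.76968184e-01 -6.49154025e-04  1.37011406e+00]
```

View pics/st.png

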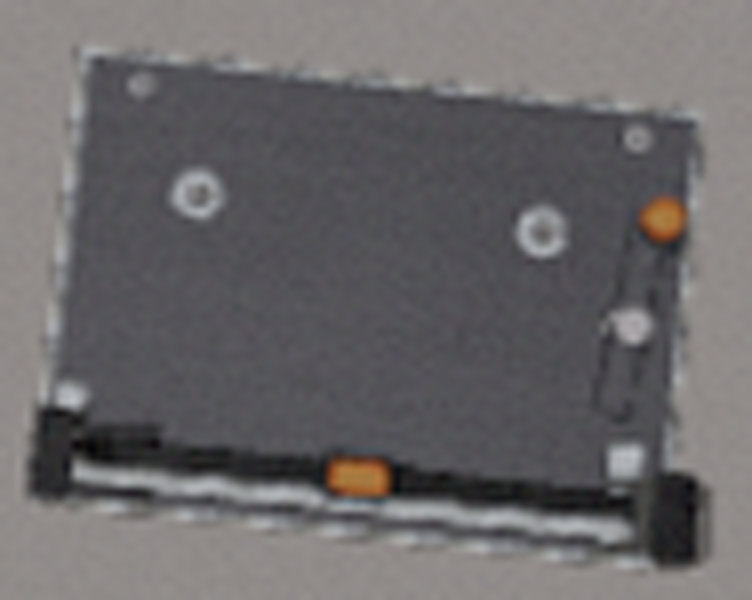

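View pics/dw.png

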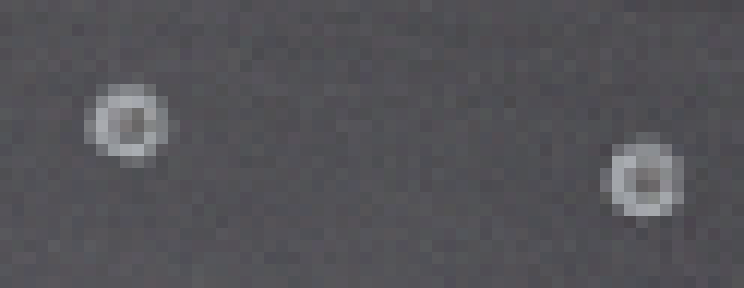

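```bash
python3 - <<'E'
from h import *
from scipy.optimize import least_squares
d=get_image("top");im=d["color"].astype(float)
g=im.mean(2)
# collar ring centres: threshold + enclosing moments with fill
for nme,u,v in(("dL",260,192),("dR",303,196)):
    h=6;w=cv2.resize(g[v-h:v+h+1,u-h:u+h+1],None,fx=8,fy=8,interpolation=cv2.INTER_CUBIC)
    m=(w>110).astype(np.uint8);c=max(cv2.findContours(m,0,2)[0],key=cv2.contourArea)
    e=cv2.fitEllipse(c);uv=((np.array(e[0])+.5)/8-.5)+[u-h,v-h];print(nme,uv,np.array(e[1])/8,ray(d,uv,.020),ray(d,uv,.022))
def f8(x,y): return np.array([236+(x+.5)/8-.5,168+(y+.5)/8-.5])
obs=[((20,80,21),None),((20,-80,21),None),((107,147,20),f8(86,56)),((107,-147,20),f8(698,118)),((-102,0,144),f8(360,478)),((-20,-123,40),f8(632,325))]
import sys
R=[]
for o in obs:
    if o[1] is not None: print(o[0],ray(d,o[1],o[0][2]/1000))
E
```

```text
dL [260.21968603 191.77659893] [6.32188368 6.609972  ] [[ 0.6066202  -0.00624943  0.02      ]] [[ 0.60642814 -0.00624113  0.022     ]]
dR [303.23847818 196.54101658] [6.29615736 6.56298161] [[ 0.59360714 -0.16621712  0.02      ]] [[ 0.59343435 -0.16597186  0.022     ]]
(107, 147, 20) [[0.66957567 0.04748322 0.02      ]]
(107, -147, 20) [[ 0.64890938 -0.23816903  0.02      ]]
(-102, 0, 144) [[ 0.47758981 -0.07707188  0.144     ]]
(-20, -123, 40) [[ 0.55055765 -0.20570189  0.04      ]]
```

```bash
cat >> h.py <<'E'
def plan(p,yaw,flip=None):
    """target TCP world p, tool down, jaw axis along y rotated by yaw -> shift cm, rotvec/8deg"""
    s=get_state();R=rot();zc=np.array([-np.sin(yaw),np.cos(yaw),0])
    best=None
    for sg in(1,-1):
        z=sg*zc;y=np.array([0,0,-1.]);T=np.c_[np.cross(y,z),y,z]
        rv=Ro.from_matrix(R.T@T).as_rotvec()
        if best is None or np.linalg.norm(rv)<np.linalg.norm(best):best=rv
    print("clk %.2f"%s["clock"],"pos",s["position"].round(4),"F",s["contact_force"].round(1),"w %.4f"%s["width"])
    print("shift cm",(R.T@(np.array(p)-s["position"])*100).round(2),"turn",(np.degrees(best)/8).round(3))
E
python3 - <<'E'
from h import *
print(rot().round(3))
plan([.16,-.25,.24],-.1847)
plan([.4731,.3085,.2],-.1847)
plan([.4731,.3085,.044],-.1847)
E
```

```text
[[-0.964 -0.     0.268]
 [-0.268  0.001 -0.964]
 [-0.    -1.    -0.001]]
clk 0.30 pos [ 0.1538 -0.5539  0.231 ] F [ 0.1 -1.   0. ] w 0.0852
shift cm [ -8.73  -0.88 -29.12] turn [0.004 3.262 0.   ]
clk 0.30 pos [ 0.1538 -0.5539  0.231 ] F [ 0.1 -1.   0. ] w 0.0852
shift cm [-53.84   3.15 -74.55] turn [0.004 3.262 0.   ]
clk 0.30 pos [ 0.1538 -0.5539  0.231 ] F [ 0.1 -1.   0. ] w 0.0852
shift cm [-53.84  18.75 -74.54] turn [0.004 3.262 0.   ]
```

```bash
python3 -m jog '[0,-1.4,-0.2,-4.8,0,-1.3,0, 0,-2.9,-0.4,-9.7,0,-2.6,0, 0,-4.4,-0.6,-14.5,0,-3.9,0, 0,-5.8,-0.8,-19.4,0,-5.2,0, 0,-7.3,-0.8,-24.2,0,-6.5,0, 0,-8.8,-0.8,-29.1,0,-7.8,0, 0,-13,-0.8,-33.2,0,-9.1,0, 0,-17,-0.8,-37.3,0,-10.4,0, 0,-21,-0.8,-41.5,0,-11.7,0, 0,-25.1,-0.8,-45.6,0,-13,0, 0,-29.3,-0.8,-49.8,0,-14.3,0, 0,-33.4,-0.8,-54,0,-15.6,0]' 40; python3 - <<'E'
from h import *
print(get_state()["qpos"].round(2)); plan([.4731,.3085,.12],-.1847)
plan([.4731,.3085,.044],-.1847)
E
```

```text
clock: 1.8
position: [0.3319, 0.0576, 0.2397]
ee_rot: [-0.666, 0.666, -0.237, 0.238]
contact_force: [0.1, -1.2, -0.4]
width: 0.0856
[-0.03 -0.1   1.92 -0.    1.33 -0.92]
clk 1.80 pos [0.3319 0.0576 0.2397] F [ 0.1 -1.2 -0.4] w 0.0856
shift cm [-4.98 11.98 28.35] turn [-1.000e-03 -3.587e+00  1.700e-02]
clk 1.80 pos [0.3319 0.0576 0.2397] F [ 0.1 -1.2 -0.4] w 0.0856
shift cm [-5.   19.58 28.35] turn [-1.000e-03 -3.587e+00  1.700e-02]
```

```bash
python3 -m jog '[0,-0.9,1,4.8,0,-1,0, 0,-1.7,2,9.6,0,-2,0, 0,-2.6,4,14.4,0,-3,0, 0,-3.4,6,19.2,0,-3.587,0, 0,-4.3,8,24,0,-3.587,0, 0,-5,10,28.35,0,-3.587,0, 0,-5,11,28.35,0,-3.587,0, 0,-5,11,28.35,0,-3.587,0]'; python3 - <<'E'
from h import *
print(get_state()["qpos"].round(2)); plan([.4731,.3085,.044],-.1847)
for n in("scene","top"):
    d=get_image(n);p=proj(d,[.4731,.3085,.074])[0];u,v=p.astype(int);print(n,p)
    cv2.imwrite(f"pics/{n}1.png",cv2.resize(d["color"][v-50:v+50,max(0,u-50):u+50],None,fx=6,fy=6,interpolation=cv2.INTER_CUBIC))
E
```

```text
clock: 2.8
position: [0.4725, 0.3049, 0.1281]
ee_rot: [-0.703, 0.705, -0.069, 0.067]
contact_force: [-0.2, -0.0, -0.2]
width: 0.0856
[ 0.45  0.34  1.69 -0.    1.12 -0.93]
clk 2.80 pos [0.4725 0.3049 0.1281] F [-0.2 -0.  -0.2] w 0.0856
shift cm [0.02 8.41 0.39] turn [ 0.019 -0.048 -0.019]
scene [191.07717837 188.35595286]
top [170.12862816 225.31358133]
```

View pics/scene1.png

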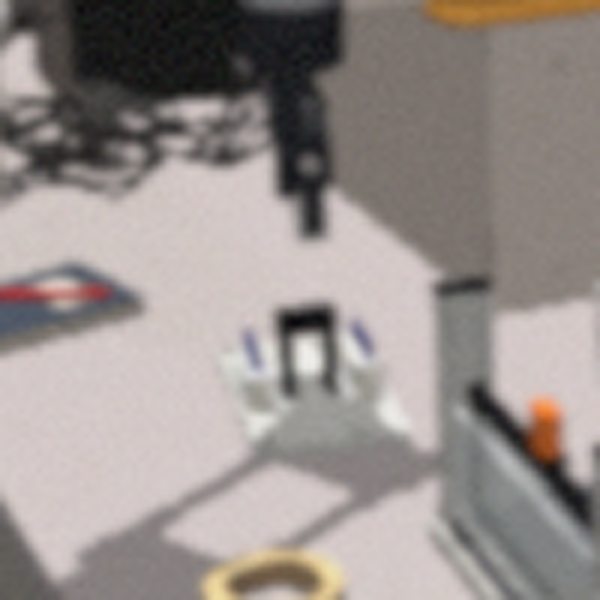

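View pics/top1.png

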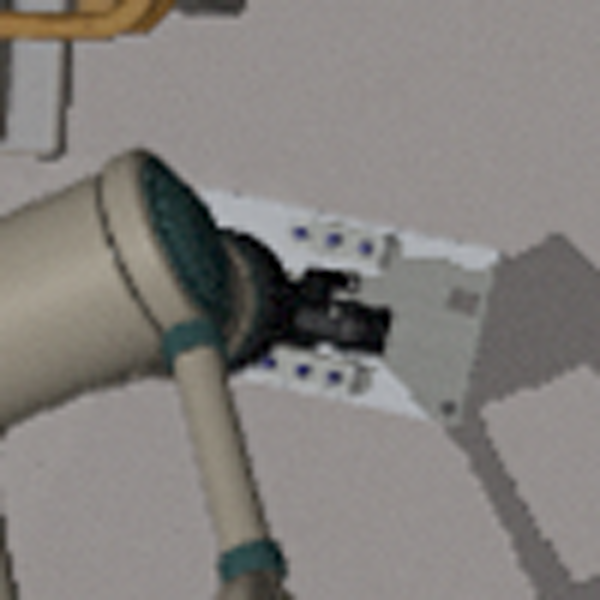

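The gripper is above the handle at crop (305,350), and its finger (312,235) is aligned with the bar. The handle spans between the two manifold rows. Descend and grip.

```bash
python3 -m jog '[0,0,3,0.4,0,0,0, 0,0,6,0.4,0,0,0, 0,0,8,0.4,0,0,0, 0,0,8.4,0.4,0,0,0, 0,0,8.4,0.4,0,0,0, 255,0,8.4,0.4,0,0,0, 255,0,8.4,0.4,0,0,0, 255,0,8.4,0.4,0,0,0, 255,0,8.4,0.4,0,0,0, 255,0,8.4,0.4,0,0,0, 255,0,8.4,0.4,0,0,0]' 70; python3 - <<'E'
from h import *
plan([.4731,.3085,.044],-.1847)
d=get_image("scene");cv2.imwrite("pics/s2.png",cv2.resize(d["color"][140:240,140:240],None,fx=6,fy=6,interpolation=cv2.INTER_CUBIC))
E
```

```text
clock: 4.28
position: [0.4744, 0.309, 0.0457]
ee_rot: [-0.703, 0.704, -0.068, 0.068]
contact_force: [-1.0, -3.0, 5.9]
width: 0.0148
clk 4.28 pos [0.4744 0.309  0.0457] F [-1.  -3.   5.9] w 0.0148
shift cm [-0.12  0.17 -0.08] turn [ 0.008 -0.048  0.   ]
```

View pics/s2.png

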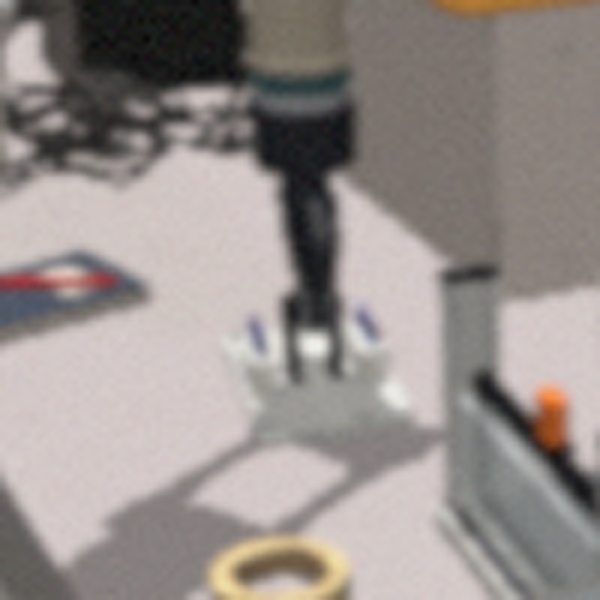

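```bash
python3 -m jog '[255,0,-1,0,0,0,0, 255,0,-3.5,0,0,0,0, 255,0,-7,0,0,0,0, 255,0,-11,0,0,0,0, 255,0,-15,0,0,0,0, 255,0,-19,0,0,0,0, 255,0,-21.5,0,0,0,0, 255,0,-21.5,0,0,0,0]' ; python3 - <<'E'
from h import *
print(get_state()["qpos"].round(2))
plan([.5802,-.0846,.26],-.0812)
d=get_image("scene");cv2.imwrite("pics/s3.png",cv2.resize(d["color"][60:240,100:300],None,fx=3,fy=3,interpolation=cv2.INTER_CUBIC))
E
```

```text
clock: 5.32
position: [0.4753, 0.3104, 0.2618]
ee_rot: [0.705, -0.703, 0.067, -0.069]
contact_force: [-0.1, -1.1, -5.5]
width: 0.015
[ 0.46  0.25  1.47  0.    1.42 -0.92]
clk 5.33 pos [0.4753 0.3104 0.2618] F [-0.1 -1.1 -5.5] w 0.0150
shift cm [ 17.82   0.13 -36.78] turn [-0.019 -0.791  0.022]
```

View pics/s3.png

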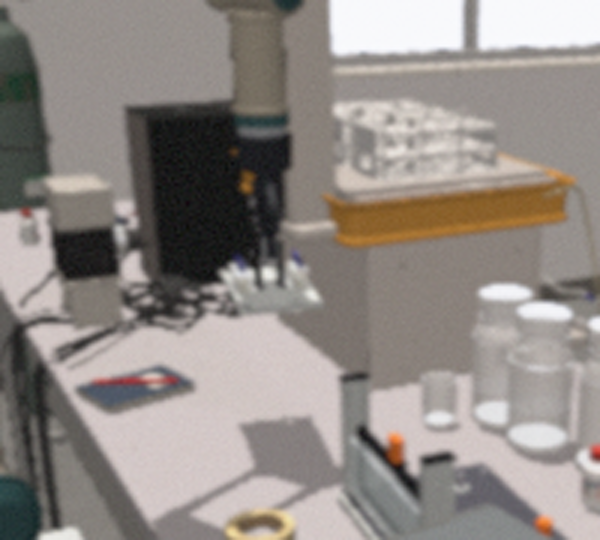

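The carrier is lifted at (265,290) and hanging level, with about 5.5 N of weight. Next, carry it over the station.

```bash
python3 -m jog '[255,0.9,0,-1.8,0,0,0, 255,2.7,0,-5.5,0,-0.1,0, 255,4.5,0,-9.2,0,-0.2,0, 255,6.7,0,-13.8,0,-0.3,0, 255,8.9,0,-18.4,0,-0.4,0, 255,11.1,0,-23,0,-0.5,0, 255,13.4,0,-27.6,0,-0.6,0, 255,15.6,0,-32.2,0,-0.7,0, 255,17,0,-35.2,0,-0.79,0, 255,17.8,0.1,-36.8,0,-0.79,0, 255,17.8,0.1,-36.8,0,-0.79,0, 255,17.8,0.1,-36.8,0,-0.79,0]' ; python3 - <<'E'
from h import *
print(get_state()["qpos"].round(2))
plan([.5802,-.0846,.11],-.0812)
d=get_image("scene");cv2.imwrite("pics/s4.png",cv2.resize(d["color"][100:300,160:360],None,fx=3,fy=3,interpolation=cv2.INTER_CUBIC))
d=get_image("top");cv2.imwrite("pics/t4.png",cv2.resize(d["color"][150:260,220:350],None,fx=5,fy=5,interpolation=cv2.INTER_CUBIC))
E
```

```text
clock: 6.88
position: [0.5784, -0.0843, 0.2587]
ee_rot: [0.707, -0.706, 0.029, -0.028]
contact_force: [-1.0, 0.3, -5.7]
width: 0.0152
[-0.26  0.28  1.43  0.    1.43 -1.75]
clk 6.88 pos [ 0.5784 -0.0843  0.2587] F [-1.   0.3 -5.7] w 0.0152
shift cm [ 0.21 14.87 -0.04] turn [-0.01   0.002 -0.012]
```

View pics/s4.png

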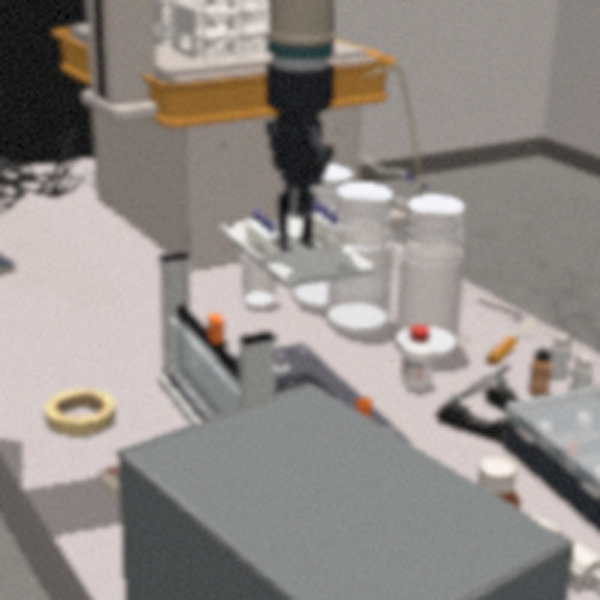

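View pics/t4.png

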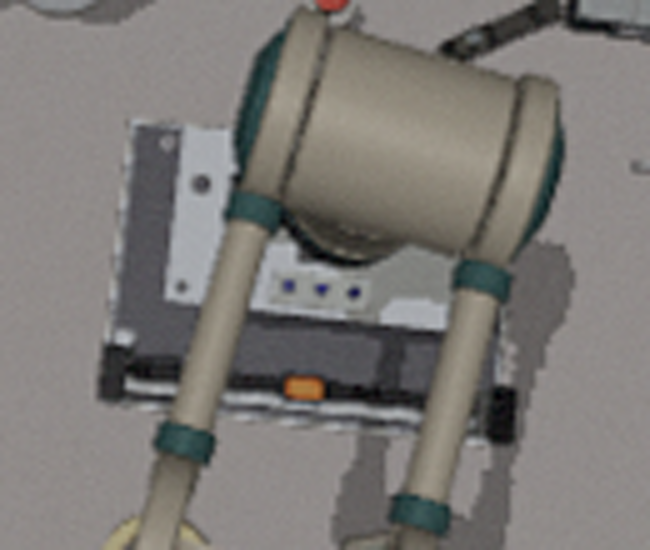

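```bash
python3 -m jog '[255,0.1,2,0,0,0,0, 255,0.2,5,0,0,0,0, 255,0.2,8,0,0,0,0, 255,0.2,11,0,0,0,0, 255,0.2,13.5,0,0,0,0, 255,0.2,14.7,0,0,0,0, 255,0.2,14.7,0,0,0,0, 255,0.2,14.7,0,0,0,0]' ; python3 - <<'E'
from h import *
plan([.5802,-.0846,.066],-.0812)
d=get_image("scene");cv2.imwrite("pics/s5.png",cv2.resize(d["color"][140:290,200:350],None,fx=4,fy=4,interpolation=cv2.INTER_CUBIC))
d=get_image("top");cv2.imwrite("pics/t5.png",cv2.resize(d["color"][170:245,235:330],None,fx=8,fy=8,interpolation=cv2.INTER_CUBIC))
E
```

```text
clock: 7.98
position: [0.5821, -0.0857, 0.1136]
ee_rot: [-0.706, 0.707, -0.028, 0.03]
contact_force: [-0.2, -0.2, -4.7]
width: 0.015
clk 7.97 pos [ 0.5821 -0.0857  0.1136] F [-0.2 -0.2 -4.7] w 0.0150
shift cm [-0.21  4.76  0.1 ] turn [0.004 0.001 0.018]
```

View pics/s5.png

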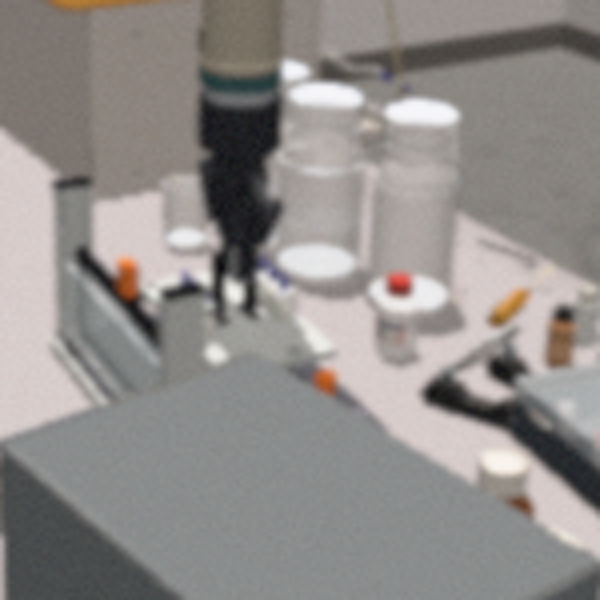

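View pics/t5.png

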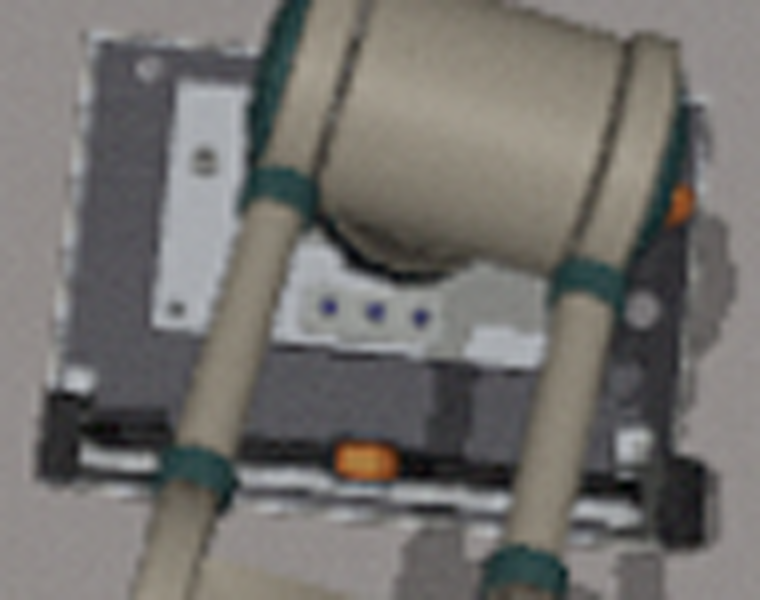

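```bash
cat > meas.py <<'E'
from h import *
def meas(zt,cx=.5802,cy=-.0846,yaw=-.0812,uo=(260,192)):
    d=get_image("top");g=cv2.cvtColor(d["color"],cv2.COLOR_BGR2GRAY).astype(float)
    ex=np.array([np.cos(yaw),np.sin(yaw),0]);ey=np.array([-np.sin(yaw),np.cos(yaw),0]);C=np.array([cx,cy,zt])
    def samp(P):
        p=proj(d,P).astype(np.float32);return cv2.remap(g.astype(np.float32),p[:,0].reshape(-1,1),p[:,1].reshape(-1,1),cv2.INTER_LINEAR).ravel()
    # front edge: for a set of y, profile along x
    xs=np.arange(-80,-30,.5)/1000
    pts=[]
    for y in np.arange(-90,91,4)/1000:
        v=samp(C+xs[:,None]*ex+y*ey)
        i=np.argmax(np.diff(cv2.GaussianBlur(v.reshape(-1,1),(1,9),0).ravel()))
        gr=np.diff(v)[max(0,i-8):i+9].sum(); pts.append((y*1000,xs[i]*1000+.25,gr))
    pts=np.array(pts)
    k=(pts[:,2]>40)
    p=pts[k]
    for _ in range(3):
        c=np.polyfit(p[:,0],p[:,1],1);r=p[:,1]-np.polyval(c,p[:,0]);p=p[abs(r)<max(1.,1.5*r.std())]
    print("front edge x at y=0: %.2f slope %.4f n %d"%(c[1],c[0],len(p)), "(nominal -55,0)")
    ys=np.arange(75,120,.5)/1000;q=[]
    for x in np.arange(-48,49,4)/1000:
        v=samp(C+x*ex+ys[:,None]*ey);i=np.argmin(np.diff(cv2.GaussianBlur(v.reshape(-1,1),(1,9),0).ravel()))
        if np.diff(v)[max(0,i-8):i+9].sum()<-40:q.append((x*1000,ys[i]*1000+.25))
    q=np.array(q)
    for _ in range(3):
        c=np.polyfit(q[:,0],q[:,1],1);r=q[:,1]-np.polyval(c,q[:,0]);q=q[abs(r)<max(1.,1.5*r.std())]
    print("left edge y at x=0: %.2f slope %.4f n %d"%(c[1],c[0],len(q)),"(nominal 95,0)")
    # hole
    p0=proj(d,C+.02*ex+.08*ey)[0];u,v=np.round(p0).astype(int);h=4
    w=cv2.resize(g[v-h:v+h+1,u-h:u+h+1],None,fx=8,fy=8,interpolation=cv2.INTER_CUBIC)
    m=(w<145).astype(np.uint8);cs=cv2.findContours(m,0,2)[0]
    cc=max(cs,key=cv2.contourArea);M=cv2.minEnclosingCircle(cc);mo=cv2.moments(cc)
    ctr=np.array([mo["m10"]/mo["m00"],mo["m01"]/mo["m00"]])
    uv=(ctr+.5)/8-.5+[u-h,v-h];X=ray(d,uv,zt)[0]-C
    print("hole",uv,"st xy mm",(X@ex*1000).round(2),(X@ey*1000).round(2),"diam",M[1]*2/8,"(nominal 20,80)")
E
python3 -c "
from meas import *
meas(.1136-.0457+.008)"
```

```text
front edge x at y=0: -53.99 slope -0.0032 n 25 (nominal -55,0)
left edge y at x=0: 96.84 slope -0.0062 n 16 (nominal 95,0)
hole [260.16943835 189.9636635 ] st xy mm 21.04 80.92 diam 4.229755878448486 (nominal 20,80)
```

```bash
python3 -m jog '[255,-0.1,0,-0.11,0,0,0, 255,-0.1,0.8,-0.11,0,0,0, 255,-0.1,1.6,-0.11,0,0,0, 255,-0.1,2.2,-0.11,0,0,0, 255,-0.1,2.2,-0.11,0,0,0, 255,-0.1,2.2,-0.11,0,0,0]' ; python3 - <<'E'
from meas import *
plan([.5802,-.0846,.066],-.0812)
meas(get_state()["position"][2]-.0457+.008)
d=get_image("top");cv2.imwrite("pics/t6.png",cv2.resize(d["color"][180:205,250:285],None,fx=16,fy=16,interpolation=cv2.INTER_NEAREST))
E
```

```text
clock: 8.88
position: [0.5802, -0.0868, 0.0903]
ee_rot: [-0.706, 0.707, -0.029, 0.029]
contact_force: [0.5, -0.3, -5.2]
width: 0.0146
clk 8.88 pos [ 0.5802 -0.0868  0.0903] F [ 0.5 -0.3 -5.2] w 0.0146
shift cm [-0.02  2.43  0.22] turn [ 0.001 -0.002  0.001]
front edge x at y=0: -55.60 slope 0.0041 n 28 (nominal -55,0)
left edge y at x=0: 95.80 slope 0.0060 n 19 (nominal 95,0)
hole [260.19482532 191.26870461] st xy mm 18.68 80.41 diam 3.989431142807007 (nominal 20,80)
```

View pics/t6.png

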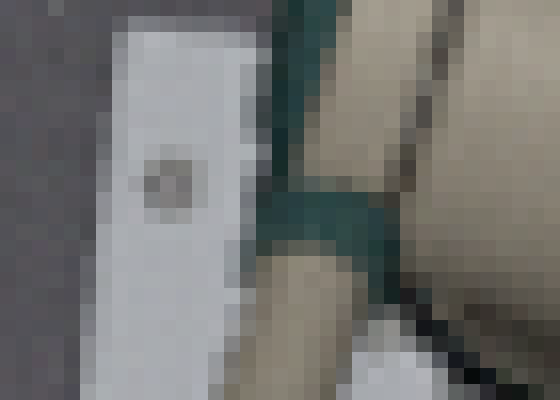

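```bash
python3 -m jog '[255,0.07,0,-0.05,0,0,0, 255,0.07,0.3,-0.05,0,0,0, 255,0.07,0.6,-0.05,0,0,0, 255,0.07,0.8,-0.05,0,0,0, 255,0.07,0.8,-0.05,0,0,0]' ; python3 - <<'E'
from meas import *
plan([.5802,-.0846,.066],-.0812)
meas(get_state()["position"][2]-.0457+.008)
E
```

```text
clock: 9.6
position: [0.5804, -0.0872, 0.082]
ee_rot: [0.707, -0.707, 0.029, -0.029]
contact_force: [0.5, 0.7, -5.9]
width: 0.0151
clk 9.60 pos [ 0.5804 -0.0872  0.082 ] F [ 0.5  0.7 -5.9] w 0.0151
shift cm [-0.04  1.6   0.26] turn [-0.    -0.002 -0.005]
front edge x at y=0: -55.40 slope 0.0037 n 24 (nominal -55,0)
left edge y at x=0: 95.29 slope 0.0155 n 21 (nominal 95,0)
hole [260.26783141 191.30685639] st xy mm 19.38 80.16 diam 4.093181133270264 (nominal 20,80)
```

No contact with the underside about 36 mm up, which is below the nose tips, so both noses have entered. Continue down.

```bash
python3 -m jog '[255,0.03,0.2,0,0,0,0, 255,0.03,0.4,0,0,0,0, 255,0.03,0.6,0,0,0,0, 255,0.03,0.8,0,0,0,0, 255,0.03,0.8,0,0,0,0]' ; python3 - <<'E'
from meas import *
plan([.5802,-.0846,.066],-.0812)
E
```

```text
clock: 10.28
position: [0.5808, -0.0873, 0.0741]
ee_rot: [0.707, -0.707, 0.029, -0.029]
contact_force: [-0.8, -0.4, -4.6]
width: 0.0145
clk 10.28 pos [ 0.5808 -0.0873  0.0741] F [-0.8 -0.4 -4.6] w 0.0145
shift cm [-0.08  0.81  0.26] turn [ 0.    -0.002 -0.003]
```

```bash
python3 -m jog '[255,0,0.2,0,0,0,0, 255,0,0.4,0,0,0,0, 255,0,0.6,0,0,0,0, 255,0,0.75,0,0,0,0, 255,0,0.85,0,0,0,0, 255,0,0.85,0,0,0,0]' ; python3 - <<'E'
from meas import *
plan([.5802,-.0846,.066],-.0812)
meas(.028)
E
```

```text
clock: 11.02
position: [0.581, -0.0874, 0.0658]
ee_rot: [-0.706, 0.707, -0.029, 0.029]
contact_force: [-0.5, -0.0, -4.3]
width: 0.0149
clk 11.03 pos [ 0.581  -0.0874  0.0658] F [-0.5 -0.  -4.3] w 0.0149
shift cm [-0.1  -0.02  0.27] turn [ 0.001 -0.002  0.   ]
front edge x at y=0: -55.24 slope -0.0021 n 27 (nominal -55,0)
left edge y at x=0: 95.21 slope 0.0144 n 18 (nominal 95,0)
hole [260.385851   191.57990283] st xy mm 20.0 79.68 diam 4.08716344833374 (nominal 20,80)
```

```bash
python3 -m jog '[255,0,0.1,0,0,0,0, 255,0,0.2,0,0,0,0, 255,0,0.2,0,0,0,0]' ; python3 -c "
from h import *
plan([.5802,-.0846,.066],-.0812)"
```

```text
clock: 11.45
position: [0.5811, -0.0874, 0.0657]
ee_rot: [-0.706, 0.707, -0.028, 0.029]
contact_force: [-3.3, -0.1, 7.3]
width: 0.0148
clk 11.45 pos [ 0.5811 -0.0874  0.0657] F [-3.3 -0.1  7.3] w 0.0148
shift cm [-0.11 -0.03  0.27] turn [ 0.003 -0.002  0.008]
```

Seated: the contact force went from -4.3 to +7.3 N with no further travel. Release and lift.

```bash
python3 -m jog '[0,0,0,0,0,0,0, 0,0,0,0,0,0,0, 0,0,0,0,0,0,0, 0,0,-1,0,0,0,0, 0,0,-3,0,0,0,0, 0,0,-7,0,0,0,0, 0,0,-12,0,0,0,0, 0,0,-17,0,0,0,0, 0,0,-20,0,0,0,0, 0,-6,-20,0,0,0,0, 0,-12,-20,0,0,0,0, 0,-16,-20,0,0,0,0]' ; python3 - <<'E'
from meas import *
plan([.5802,-.0846,.066],-.0812)
meas(.028)
d=get_image("scene");cv2.imwrite("pics/s7.png",cv2.resize(d["color"][160:285,200:350],None,fx=5,fy=4.8,interpolation=cv2.INTER_CUBIC))
d=get_image("top");cv2.imwrite("pics/t7.png",cv2.resize(d["color"][170:245,235:330],None,fx=8,fy=8,interpolation=cv2.INTER_CUBIC))
E
```

```text
clock: 12.95
position: [0.4189, -0.0738, 0.2644]
ee_rot: [-0.706, 0.707, -0.029, 0.029]
contact_force: [0.4, -0.5, 0.5]
width: 0.0851
clk 12.95 pos [ 0.4189 -0.0738  0.2644] F [ 0.4 -0.5  0.5] w 0.0851
shift cm [16.16 19.85  0.24] turn [ 0.003 -0.002  0.002]
front edge x at y=0: -54.64 slope 0.0012 n 37 (nominal -55,0)
left edge y at x=0: 95.29 slope 0.0167 n 18 (nominal 95,0)
hole [260.47925666 191.54906108] st xy mm 20.15 79.35 diam 4.04142427444458 (nominal 20,80)
```

View pics/s7.png

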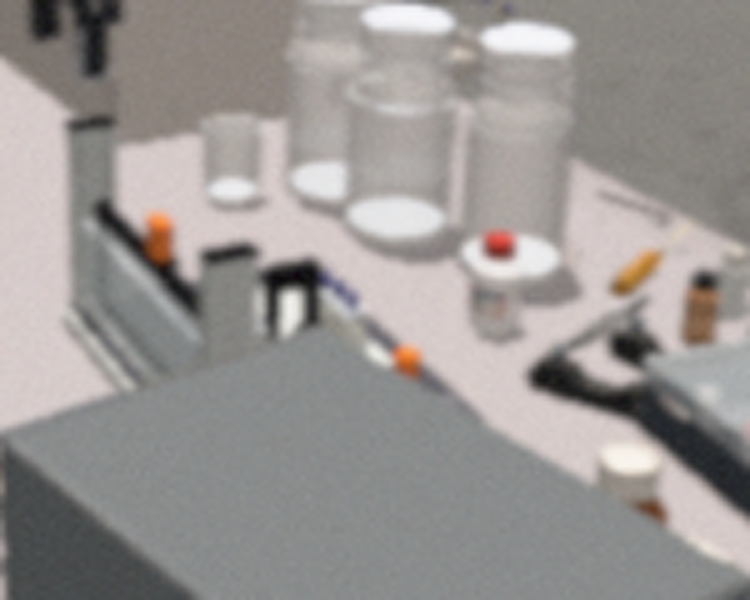

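View pics/t7.png

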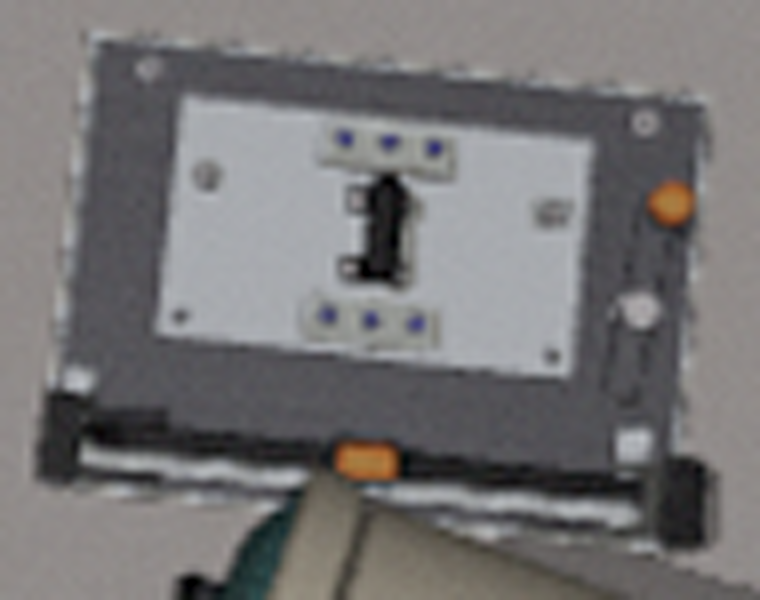

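```bash
cat > knob.py <<'E'
from h import *
C=np.array([.5802,-.0846,0]);yaw=-.0812
S=np.array([[np.cos(yaw),-np.sin(yaw),0],[np.sin(yaw),np.cos(yaw),0],[0,0,1]])
def W(x,y,z): return C+S@np.array([x,y,z])/1000
def orange():
    d=get_image("top");hsv=cv2.cvtColor(d["color"],cv2.COLOR_BGR2HSV)
    n,l,s,ce=cv2.connectedComponentsWithStats(cv2.inRange(hsv,(5,140,110),(22,255,255)))
    for i in range(1,n):
        if 235<ce[i][0]<345 and 170<ce[i][1]<250 and s[i][4]>5:
            for z in(.078,.144,.219):
                X=S.T@(ray(d,ce[i],z)[0]-C)*1000
                if z==.078:print("orange",ce[i].round(1),s[i][4],"as knob st",X.round(1),"angle %.3f"%np.arctan2(X[0]+20,-(X[1]+123)))
                else: print("   as pull z",z,X.round(1))
E
python3 - <<'E'
from knob import *
orange()
plan(W(27,-90,180),yaw)
plan(W(27,-90,60),yaw)
E
```

```text
orange [318.4 194.8] 20 as knob st [  26.6 -126.7   78. ] angle 1.492
   as pull z 0.144 [  19.6 -116.3  144. ]
   as pull z 0.219 [  11.7 -104.6  219. ]
orange [280.5 227.3] 23 as knob st [-102.4   -4.6   78. ] angle -2.534
   as pull z 0.144 [-102.7   -0.5  144. ]
   as pull z 0.219 [-103.2    4.1  219. ]
clk 13.15 pos [ 0.4216 -0.0744  0.2648] F [ 0.2 -0.1  1.1] w 0.0853
shift cm [18.57  8.54 -8.71] turn [ 0.005 -0.005  0.021]
clk 13.15 pos [ 0.4216 -0.0744  0.2648] F [ 0.2 -0.1  1.1] w 0.0853
shift cm [18.54 20.54 -8.71] turn [ 0.005 -0.005  0.021]
```

```bash
python3 -m jog '[255,5,0,-2,0,0,0, 255,10,0,-4.5,0,0,0, 255,15,0,-6.5,0,0,0, 255,18.5,2,-7.9,0,0,0, 255,18.5,6,-7.9,0,0,0, 255,18.5,11,-7.9,0,0,0, 255,18.5,16,-7.9,0,0,0, 255,18.5,19.5,-7.9,0,0,0, 255,18.5,20.5,-7.9,0,0,0, 255,18.5,20.5,-7.9,0,0,0]' ; python3 - <<'E'
from knob import *
plan(W(27,-98,60),yaw)
d=get_image("scene");cv2.imwrite("pics/s8.png",cv2.resize(d["color"][160:285,200:350],None,fx=5,fy=4.8,interpolation=cv2.INTER_CUBIC))
d=get_image("top");cv2.imwrite("pics/t8.png",cv2.resize(d["color"][170:245,235:330],None,fx=8,fy=8,interpolation=cv2.INTER_CUBIC))
s=.024
for th in (1.49,1.2,.9,.6,.3,0):
    K=np.array([-20+47*np.sin(th),-123-47*np.cos(th)]);t=np.array([np.cos(th),np.sin(th)])
    hx,hy=11,14.5
    print(th,K.round(1),(K+t*22).round(1))
E
```

```text
clock: 14.4
position: [0.6005, -0.1683, 0.0585]
ee_rot: [-0.707, 0.707, -0.029, 0.029]
contact_force: [-0.2, -0.7, -0.3]
width: -0.0001
clk 14.40 pos [ 0.6005 -0.1683  0.0585] F [-0.2 -0.7 -0.3] w -0.0001
shift cm [ 0.   -0.15 -1.62] turn [ 0.    -0.001  0.   ]
1.49 [  26.8 -126.8] [  28.6 -104.9]
1.2 [  23.8 -140. ] [  31.8 -119.5]
0.9 [  16.8 -152.2] [  30.5 -135. ]
0.6 [   6.5 -161.8] [  24.7 -149.4]
0.3 [  -6.1 -167.9] [  14.9 -161.4]
0 [ -20. -170.] [   2. -170.]
```

View pics/s8.png

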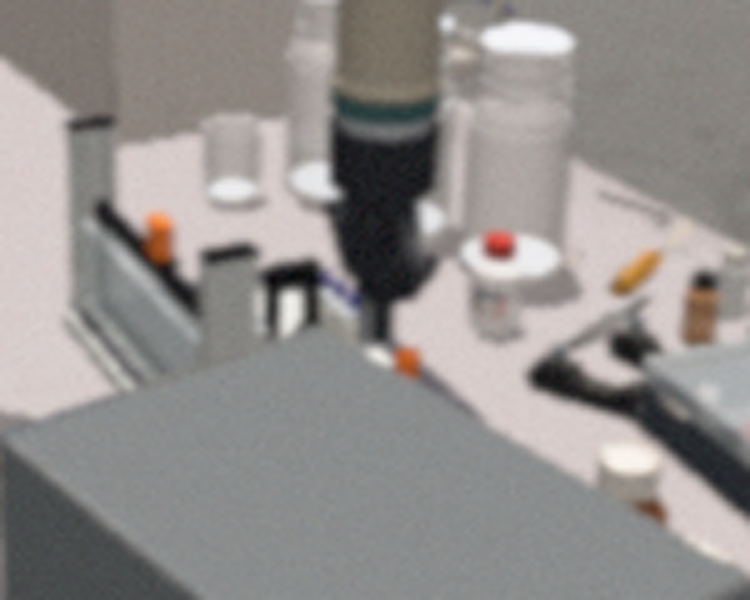

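View pics/t8.png

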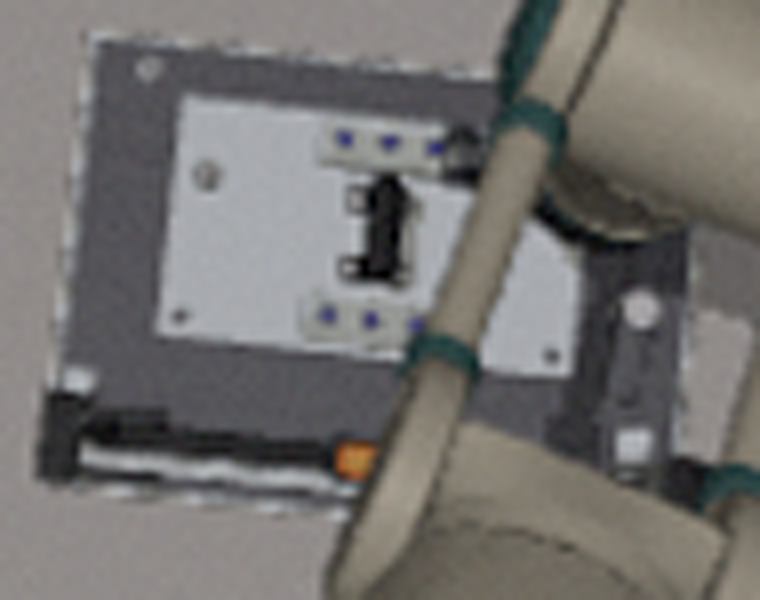

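```bash
python3 -m jog '[255,0.05,0,-1.2,0,0,0, 255,0.1,0,-2.3,0,0,0, 255,0.4,0,-3,0,0,0, 255,0.5,0,-3.7,0,0,0, 255,0.5,0,-4.5,0,0,0, 255,0.4,0,-5.3,0,0,0, 255,0.1,0,-6,0,0,0, 255,-0.2,0,-6.7,0,0,0, 255,-0.7,0,-7.3,0,0,0, 255,-1.2,0,-7.9,0,0,0]' ; python3 - <<'E'
from knob import *
st=get_state()["position"];print("st",(S.T@(st-C)*1000).round(1))
plan(W(2,-170,60),yaw);orange()
d=get_image("scene");cv2.imwrite("pics/s9.png",cv2.resize(d["color"][160:285,200:350],None,fx=5,fy=4.8,interpolation=cv2.INTER_CUBIC))
E
```

```text
clock: 15.75
position: [0.5807, -0.2461, 0.0588]
ee_rot: [-0.707, 0.707, -0.029, 0.029]
contact_force: [1.6, 1.2, 0.6]
width: 0.0001
st [  13.6 -160.9   58.8]
clk 15.75 pos [ 0.5807 -0.2461  0.0588] F [1.6 1.2 0.6] w 0.0001
shift cm [-1.16 -0.12 -0.91] turn [ 0.    -0.002  0.001]
orange [280.1 227.4] 27 as knob st [-103.2   -3.4   78. ] angle -2.534
   as pull z 0.144 [-103.5    0.6  144. ]
   as pull z 0.219 [-103.9    5.2  219. ]
```

View pics/s9.png

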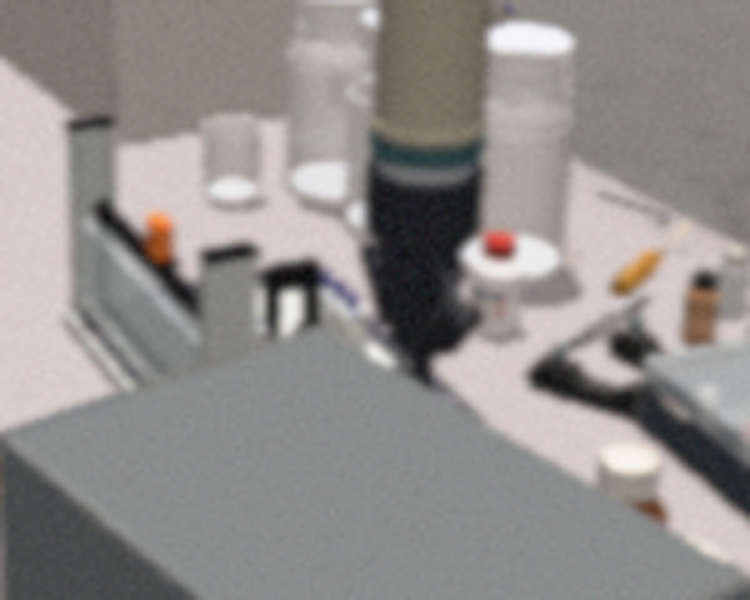

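The force of about 2 N, directed away from the knob, says it is being pushed. In the picture the knob is hidden behind the finger at (425,370) and the box. Continue to the stop.

```bash
python3 -m jog '[255,-0.6,-0.1,-0.5,0,0,0, 255,-1.1,-0.1,-0.9,0,0,0, 255,-1.5,-0.1,-0.9,0,0,0, 255,-1.8,-0.1,-0.9,0,0,0, 255,-1.8,-0.1,-0.9,0,0,0]' ; python3 - <<'E'
from knob import *
st=get_state()["position"];print("st",(S.T@(st-C)*1000).round(1));orange()
E
```

```text
clock: 16.48
position: [0.5656, -0.2548, 0.0604]
ee_rot: [-0.705, 0.708, -0.026, 0.032]
contact_force: [7.9, -1.7, -3.9]
width: 0.0002
st [  -0.7 -170.8   60.4]
orange [280.2 227.4] 26 as knob st [-102.9   -3.6   78. ] angle -2.534
   as pull z 0.144 [-103.3    0.4  144. ]
   as pull z 0.219 [-103.7    5.   219. ]
```

```bash
python3 -m jog '[255,-0.1,0,0,0,0,0, 255,-0.1,0,0,0,0,0, 255,1,0,0,0,0,0, 255,3,0,0,0,0,0, 255,3,-4,0,0,0,0, 255,3,-9,0,0,0,0, 255,3,-14,0,0,0,0, 255,2,-20,3,0,0,0, 255,-2,-20,7,0,0,0, 255,-7,-20,11,0,0,0, 255,-13,-20,15,0,0,0, 255,-18,-20,17,0,0,0]' ; python3 - <<'E'
from knob import *
st=get_state()["position"];print("st",(S.T@(st-C)*1000).round(1));orange()
print(get_state()["qpos"].round(2))
d=get_image("top");cv2.imwrite("pics/t10.png",cv2.resize(d["color"][170:245,235:330],None,fx=8,fy=8,interpolation=cv2.INTER_CUBIC))
E
```

```text
clock: 18.02
position: [0.3963, -0.0689, 0.2595]
ee_rot: [0.707, -0.706, 0.029, -0.028]
contact_force: [0.0, -1.1, 0.4]
width: -0.0001
st [-184.5    0.8  259.5]
orange [328.8 209.2] 20 as knob st [ -20.4 -168.    78. ] angle -0.010
   as pull z 0.144 [ -25.  -155.6  144. ]
   as pull z 0.219 [ -30.2 -141.5  219. ]
orange [280.2 227.4] 26 as knob st [-102.9   -3.6   78. ] angle -2.534
   as pull z 0.144 [-103.3    0.4  144. ]
   as pull z 0.219 [-103.7    5.   219. ]
[-0.34 -0.02  1.79  0.    1.38 -1.83]
```

View pics/t10.png

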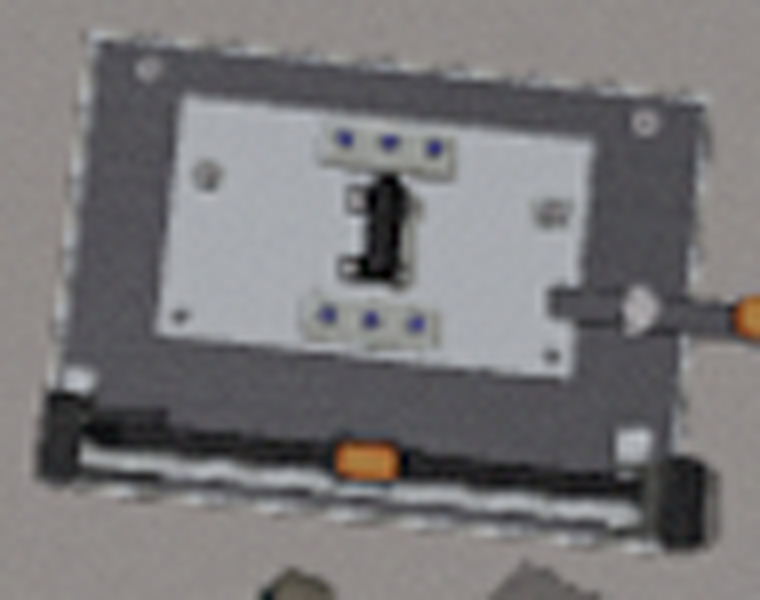

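Latch angle is about -0.01, and its short arm at (570,300) lies over the plate's right edge. Now the pull.

```bash
python3 - <<'E'
from knob import *
plan(W(-102.7,0,170),yaw)
plan(W(-102.7,0,119),yaw)
E
python3 -m jog '[0,3,0,0,0,0,0, 0,6,2,0,0,0,0, 0,8.2,5,0,0,0,0, 0,8.2,8.5,0,0,0,0, 0,8.2,8.5,0,0,0,0]' 80;  python3 - <<'E'
from knob import *
plan(W(-102.7,0,119),yaw)
d=get_image("scene");cv2.imwrite("pics/s11.png",cv2.resize(d["color"][130:255,180:330],None,fx=5,fy=4.8,interpolation=cv2.INTER_CUBIC))
E
```

```text
clk 18.12 pos [ 0.3913 -0.0667  0.2592] F [ 0.2 -0.1  0.9] w -0.0004
shift cm [ 8.77  8.86 -0.28] turn [-0.012  0.013 -0.052]
clk 18.12 pos [ 0.3913 -0.0667  0.2592] F [ 0.2 -0.1  0.9] w -0.0004
shift cm [ 8.81 13.95 -0.29] turn [-0.012  0.013 -0.052]
clock: 18.75
position: [0.4784, -0.0766, 0.1722]
ee_rot: [0.707, -0.706, 0.032, -0.026]
contact_force: [1.0, -0.8, 0.9]
width: 0.0854
clk 18.75 pos [ 0.4784 -0.0766  0.1722] F [ 1.  -0.8  0.9] w 0.0854
shift cm [-0.02  5.32  0.02] turn [-0.009 -0.001 -0.056]
```

View pics/s11.png

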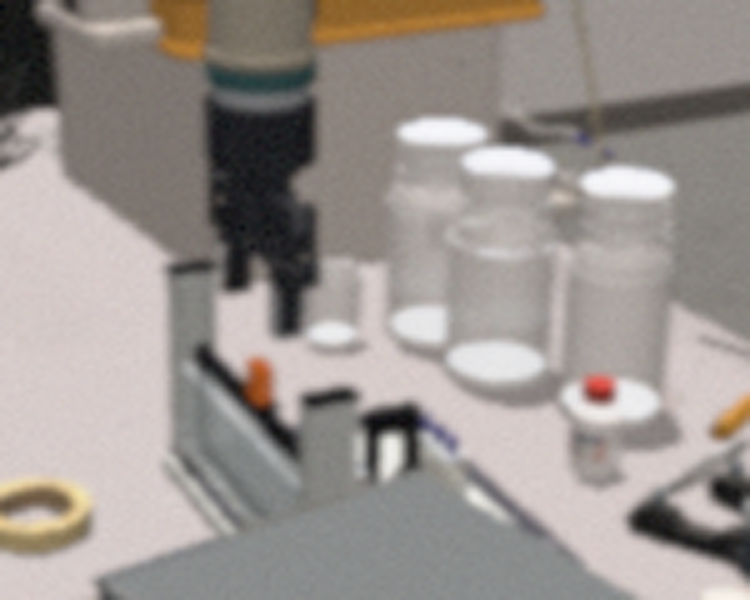

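The fingers at (235,280) and (290,325) straddle the pull at (260,383). Descend and grip.

```bash
python3 -m jog '[0,0,2,0,0,0,0, 0,0,4,0,0,0,0, 0,0,5.2,0,0,0,0, 0,0,5.2,0,0,0,0, 255,0,5.2,0,0,0,0, 255,0,5.2,0,0,0,0, 255,0,5.2,0,0,0,0, 255,0,5.2,0,0,0,0, 255,0,5.2,0,0,0,0]' 80;  python3 - <<'E'
from knob import *
plan(W(-102.7,0,119),yaw)
E
```

```text
clock: 19.92
position: [0.4807, -0.0788, 0.1233]
ee_rot: [-0.705, 0.708, -0.028, 0.029]
contact_force: [-1.8, -5.1, 2.3]
width: 0.0224
clk 19.93 pos [ 0.4807 -0.0788  0.1233] F [-1.8 -5.1  2.3] w 0.0224
shift cm [-0.3   0.43  0.23] turn [0.026 0.005 0.004]
```

```bash
python3 -m jog '[255,0,-0.5,0.1,0,0,0, 255,0,-1.5,0.1,0,0,0, 255,0,-2.5,0.1,0,0,0, 255,0,-3.5,0.1,0,0,0, 255,0,-4.5,0.1,0,0,0, 255,0,-5.5,0.1,0,0,0, 255,0,-6.5,0.1,0,0,0, 255,0,-7.1,0.1,0,0,0, 255,0,-7.1,0.1,0,0,0]';  python3 - <<'E'
from knob import *
plan(W(-102.7,0,195),yaw)
E
```

```text
clock: 21.05
position: [0.4806, -0.0788, 0.1935]
ee_rot: [-0.705, 0.708, -0.029, 0.029]
contact_force: [-1.2, -8.0, -3.9]
width: 0.022
clk 21.05 pos [ 0.4806 -0.0788  0.1935] F [-1.2 -8.  -3.9] w 0.0220
shift cm [-0.3  -0.15  0.22] turn [0.039 0.002 0.001]
```

```bash
python3 -m jog '[255,0,-0.3,-0.1,0,0,0, 255,0,-0.5,-0.1,0,0,0, 255,0,-0.7,-0.1,0,0,0, 255,0,-0.8,-0.1,0,0,0, 255,0,-0.8,-0.1,0,0,0]';  python3 - <<'E'
from knob import *
plan(W(-102.7,0,195),yaw)
E
```

```text
clock: 21.68
position: [0.4804, -0.0787, 0.1938]
ee_rot: [-0.706, 0.707, -0.031, 0.027]
contact_force: [12.0, -7.9, -46.1]
width: 0.0221
clk 21.68 pos [ 0.4804 -0.0787  0.1938] F [ 12.   -7.9 -46.1] w 0.0221
shift cm [-0.28 -0.12  0.22] turn [ 0.014 -0.001 -0.037]
```

A hard stop came at 46 N. Ease off, release, and check the height.

```bash
python3 -m jog '[255,0,0.4,0,0,0,0, 255,0,0.6,0,0,0,0, 255,0,0.6,0,0,0,0, 0,0,0.6,0,0,0,0, 0,0,0.6,0,0,0,0, 0,0,0.6,0,0,0,0, 0,0,-1,0,0,0,0, 0,0,-4,0,0,0,0, 0,0,-7,0,0,0,0, 0,-4,-8,0,0,0,0, 0,-9,-8,0,0,0,0, 0,-9,-8,0,0,0,0]';  python3 - <<'E'
from knob import *
plan(W(-102.7,0,195),yaw);orange()
d=get_image("scene");cv2.imwrite("pics/s12.png",cv2.resize(d["color"][130:255,180:330],None,fx=5,fy=4.8,interpolation=cv2.INTER_CUBIC))
t=get_image("top");cv2.imwrite("pics/t12.png",cv2.resize(t["color"][170:245,235:330],None,fx=8,fy=8,interpolation=cv2.INTER_CUBIC))
hsv=cv2.cvtColor(d["color"],cv2.COLOR_BGR2HSV)
n,l,s,ce=cv2.connectedComponentsWithStats(cv2.inRange(hsv,(5,150,120),(20,255,255)))
for i in range(1,n):
    if s[i][4]>8 and s[i][4]<200: print(ce[i].round(1),s[i])
for z in(.130,.144,.200,.205,.212,.219):print(z,proj(d,W(-102,0,z*1000)).round(1))
E
```

```text
clock: 23.18
position: [0.3878, -0.0688, 0.2825]
ee_rot: [-0.706, 0.707, -0.029, 0.029]
contact_force: [1.1, -0.5, 0.2]
width: 0.0853
clk 23.18 pos [ 0.3878 -0.0688  0.2825] F [ 1.1 -0.5  0.2] w 0.0853
shift cm [ 9.03  8.75 -0.  ] turn [ 0.001 -0.005  0.001]
orange [328.8 209.1] 21 as knob st [ -20.1 -167.8   78. ] angle -0.002
   as pull z 0.144 [ -24.7 -155.4  144. ]
   as pull z 0.219 [ -29.9 -141.3  219. ]
orange [281.7 227.5] 30 as knob st [-102.7   -9.1   78. ] angle -2.514
   as pull z 0.144 [-103.1   -4.8  144. ]
   as pull z 0.219 [-1.035e+02  1.000e-01  2.190e+02]
[184.1 118.3] [178 109  11  18  89]
[231.1 190.4] [230 186   4  10  29]
[326.8 216.5] [324 214   7   6  14]
0.13 [[231.3 209.6]]
0.144 [[231.3 206. ]]
0.2 [[231.2 191.1]]
0.205 [[231.2 189.7]]
0.212 [[231.2 187.8]]
0.219 [[231.1 185.9]]
```

View pics/s12.png

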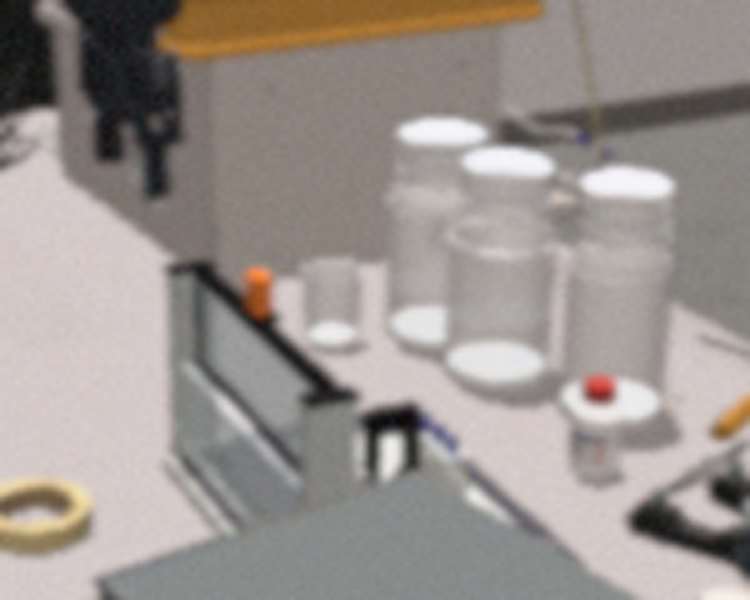

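View pics/t12.png

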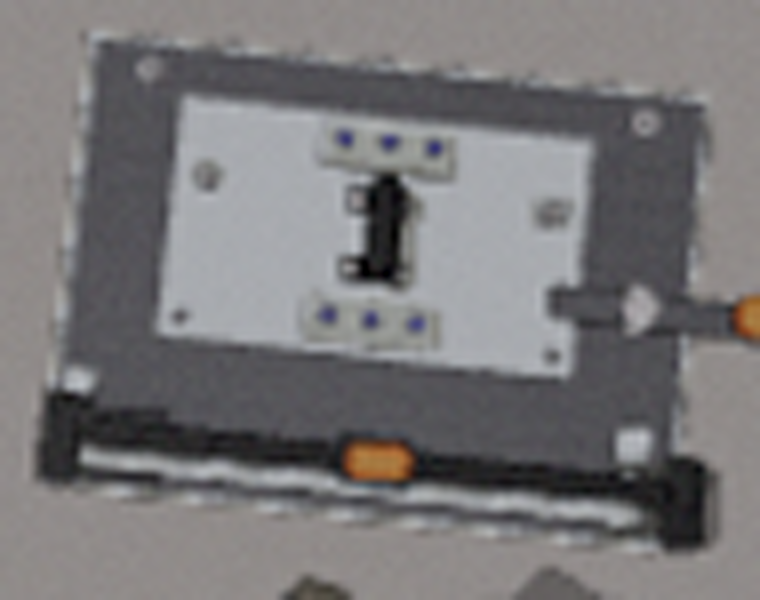

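```bash
python3 - <<'E'
from knob import *
d=get_image("scene")
def blob(im):
    b=im[:,:,0].astype(float);r=im[:,:,2].astype(float)
    w=np.clip(r-b-60,0,None);m=np.zeros_like(w);m[178:225,224:239]=w[178:225,224:239]
    yy,xx=np.mgrid[:384,:512];return (m*xx).sum()/m.sum(),(m*yy).sum()/m.sum(),m.sum()
a=blob(cv2.imread("pics/scene0.png"));b=blob(d["color"]);print(a,b)
# height difference implied
from scipy.optimize import brentq
f=lambda p:brentq(lambda z:proj(d,W(-102,0,z))[0,1]-p,50,300)
print(f(a[1]),f(b[1]),f(b[1])-f(a[1]))
E
```

```text
(np.float64(231.42052144659377), np.float64(208.4045416316232), np.float64(2378.0)) (np.float64(231.19983785974867), np.float64(189.56951763275234), np.float64(2467.0))
134.62694175006305 205.61181601272517 70.98487426266212
```

```bash
python3 - <<'E'
from knob import *
d=get_image("scene")
def cen(zc,xc=-102,yc=0):
    P=np.array([W(xc+a,yc+b,zc+c) for a in(-7,7) for b in(-12,12) for c in(-15,14)])
    h=cv2.convexHull(proj(d,P).astype(np.float32));m=cv2.moments(h);return m["m10"]/m["m00"],m["m01"]/m["m00"],h[:,0,1].min(),h[:,0,1].max()
for z in(130,134,200,201,205):print(z,np.round(cen(z),2))
for n,im in(("start",cv2.imread("pics/scene0.png")),("now",d["color"])):
    r=(im[:,:,2].astype(int)-im[:,:,0])
    print(n);print(r[180:222,228:236].max(1))
E
```

```text
130 [231.37 209.74 204.34 215.18]
134 [231.36 208.7  203.3  214.15]
200 [231.21 191.23 185.81 196.7 ]
201 [231.21 190.96 185.54 196.43]
205 [231.2  189.88 184.46 195.34]
start
[ 16  17  17  17  17  17  16  17  15  16  14  15  15  15  13  15  15  15
  14  14  14  14  15  34  88 148 178 169 138 128 126 127 125 113  80  32
   6   5   4   1   2  -2]
now
[ 19  17  17  15  21  70 142 174 169 138 127 126 122 121 117  99  58  18
   8   3   4   3   5   3   3   3   3   4   3   3   4   2   2   4   1   3
   4   9   6   4   3  -1]
```

Arm and image both give about 71 mm of travel, short of the nominal 75. I'll regrip it, better centred, and press up again to check that this really is the stop.

```bash
python3 - <<'E'
from knob import *
plan(W(-101.5,-2.4,250),yaw)
plan(W(-101.5,-2.4,194),yaw)
E
python3 -m jog '[0,4,0,-0.1,0,0,0, 0,9.1,0,-0.2,0,0,0, 0,9.1,3,-0.2,0,0,0, 0,9.1,6,-0.2,0,0,0, 0,9.1,8.8,-0.2,0,0,0, 0,9.1,8.8,-0.2,0,0,0, 0,9.1,8.8,-0.2,0,0,0]' 110; python3 - <<'E'
from knob import *
plan(W(-101.5,-2.4,194),yaw)
E
```

```text
clk 23.43 pos [ 0.3919 -0.0699  0.2819] F [ 0.5  0.8 -0.7] w 0.0853
shift cm [ 8.73  3.2  -0.18] turn [ 0.001 -0.001  0.006]
clk 23.43 pos [ 0.3919 -0.0699  0.2819] F [ 0.5  0.8 -0.7] w 0.0853
shift cm [ 8.73  8.8  -0.17] turn [ 0.001 -0.001  0.006]
clock: 24.3
position: [0.4826, -0.0794, 0.1945]
ee_rot: [-0.706, 0.707, -0.028, 0.029]
contact_force: [0.5, 0.2, -0.1]
width: 0.0853
clk 24.30 pos [ 0.4826 -0.0794  0.1945] F [ 0.5  0.2 -0.1] w 0.0853
shift cm [-0.38  0.05  0.03] turn [ 0.002 -0.001  0.009]
```

```bash
python3 -m jog '[0,-0.3,0,0,0,0,0, 255,-0.3,0,0,0,0,0, 255,-0.3,0,0,0,0,0, 255,-0.3,0,0,0,0,0, 255,-0.3,0,0,0,0,0, 255,-0.3,0,0,0,0,0]' 110; python3 -c "
from knob import *
plan(W(-101.5,-2.4,194),yaw)"
python3 -m jog '[255,-0.3,-0.1,0,0,0,0, 255,-0.3,-0.2,0,0,0,0, 255,-0.3,-0.35,0,0,0,0, 255,-0.3,-0.5,0,0,0,0, 255,-0.3,-0.5,0,0,0,0]'; python3 -c "
from knob import *
plan(W(-101.5,-2.4,194),yaw)"
```

```text
clock: 25.05
position: [0.4785, -0.0787, 0.194]
ee_rot: [0.707, -0.706, 0.029, -0.029]
contact_force: [-0.8, 1.2, 1.6]
width: 0.0218
clk 25.05 pos [ 0.4785 -0.0787  0.194 ] F [-0.8  1.2  1.6] w 0.0218
shift cm [ 0.04 -0.   -0.  ] turn [-0.002 -0.003  0.001]
clock: 25.68
position: [0.4784, -0.0787, 0.1946]
ee_rot: [0.707, -0.706, 0.028, -0.03]
contact_force: [13.8, -0.7, -27.7]
width: 0.0216
clk 25.68 pos [ 0.4784 -0.0787  0.1946] F [ 13.8  -0.7 -27.7] w 0.0216
shift cm [ 0.05  0.06 -0.01] turn [-0.009 -0.005  0.025]
```

```bash
python3 -m jog '[255,0.3,0.2,0,0,0,0, 255,0.3,0,0,0,0,0, 255,0.3,-0.05,0,0,0,0, 255,0.3,-0.05,0,0,0,0]'; python3 -c "
from knob import *
plan(W(-101.5,-2.4,194),yaw)
"
```

```text
clock: 26.18
position: [0.4783, -0.0786, 0.1946]
ee_rot: [0.707, -0.706, 0.03, -0.028]
contact_force: [9.5, -0.7, -30.4]
width: 0.0213
clk 26.18 pos [ 0.4783 -0.0786  0.1946] F [  9.5  -0.7 -30.4] w 0.0213
shift cm [ 0.05  0.06 -0.01] turn [-0.008 -0.003 -0.02 ]
```

```bash
python3 -m jog '[255,0,0.8,0,0,0,0, 255,0,1.6,0,0,0,0, 255,0,2.2,0,0,0,0, 255,0,2.2,0,0,0,0]'; python3 -m jog '[255,0,-0.6,0,0,0,0, 255,0,-1.2,0,0,0,0, 255,0,-1.5,0,0,0,0]'; python3 -m jog '[255,0,-0.3,0,0,0,0, 255,0,-0.6,0,0,0,0, 255,0,-0.7,0,0,0,0, 255,0,-0.7,0,0,0,0]'
```

```text
clock: 26.68
position: [0.4784, -0.0787, 0.1771]
ee_rot: [0.707, -0.706, 0.029, -0.029]
contact_force: [0.9, 2.3, -2.1]
width: 0.0216
clock: 27.05
position: [0.4784, -0.0787, 0.1924]
ee_rot: [0.707, -0.706, 0.029, -0.029]
contact_force: [4.3, 2.5, -6.9]
width: 0.0216
clock: 27.55
position: [0.4783, -0.0787, 0.1946]
ee_rot: [0.707, -0.706, 0.03, -0.028]
contact_force: [10.7, 0.8, -31.9]
width: 0.0219
```

The shield moves freely at about 7 N and stops again at exactly 0.1946 m, so this is the real stop. Ease off, release, retreat.

```bash
python3 -m jog '[255,0,0.2,0,0,0,0, 255,0,0.3,0,0,0,0, 255,0,0.3,0,0,0,0]';python3 -m jog '[0,0,0,0,0,0,0, 0,0,0,0,0,0,0, 0,0,0,0,0,0,0, 0,0,-1,0,0,0,0, 0,0,-4,0,0,0,0, 0,0,-8,0,0,0,0, 0,-4,-9,0,0,0,0, 0,-9,-9,0,0,0,0, 0,-9,-9,0,0,0,0, 0,-9,-9,0,0,0,0]';  python3 - <<'E'
from knob import *
from meas import meas
plan(W(-102.7,0,195),yaw);orange();meas(.028)
d=get_image("scene");cv2.imwrite("pics/s13.png",cv2.resize(d["color"][130:255,180:330],None,fx=5,fy=4.8,interpolation=cv2.INTER_CUBIC))
t=get_image("top");cv2.imwrite("pics/t13.png",cv2.resize(t["color"][80:305,0:460],None,fx=1.7,fy=1.7,interpolation=cv2.INTER_CUBIC))
r=(d["color"][:,:,2].astype(int)-d["color"][:,:,0]);print(r[180:200,228:236].max(1))
E
```

```text
clock: 27.92
position: [0.4784, -0.0787, 0.1946]
ee_rot: [0.707, -0.706, 0.029, -0.028]
contact_force: [6.3, 2.1, -16.9]
width: 0.0215
clock: 29.18
position: [0.3894, -0.0718, 0.2873]
ee_rot: [-0.706, 0.707, -0.028, 0.03]
contact_force: [0.9, 0.1, -0.1]
width: 0.0855
clk 29.18 pos [ 0.3894 -0.0718  0.2873] F [ 0.9  0.1 -0.1] w 0.0855
shift cm [8.83 9.26 0.29] turn [ 0.006 -0.004  0.021]
orange [328.9 209. ] 20 as knob st [ -19.7 -168.1   78. ] angle 0.006
   as pull z 0.144 [ -24.3 -155.7  144. ]
   as pull z 0.219 [ -29.5 -141.6  219. ]
orange [281.7 227.5] 30 as knob st [-102.7   -9.1   78. ] angle -2.514
   as pull z 0.144 [-103.1   -4.8  144. ]
   as pull z 0.219 [-1.035e+02  1.000e-01  2.190e+02]
front edge x at y=0: -54.68 slope 0.0001 n 40 (nominal -55,0)
left edge y at x=0: 95.15 slope 0.0115 n 19 (nominal 95,0)
hole [260.43851344 191.52954888] st xy mm 20.21 79.5 diam 4.155217170715332 (nominal 20,80)
[ 16  18  15  15  20  68 142 173 169 137 124 126 124 121 115 102  64  15
   7   4]
```

View pics/s13.png

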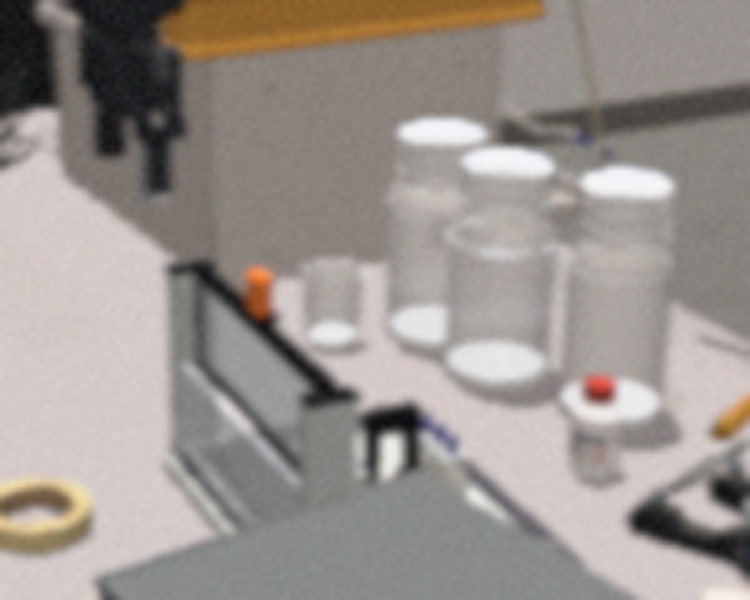

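View pics/t13.png

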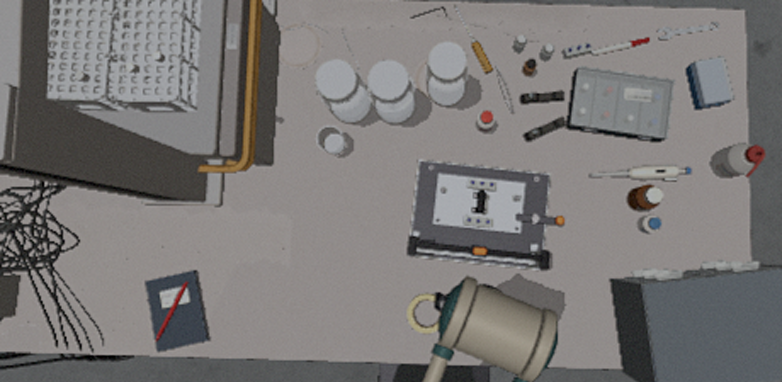

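The carrier is mounted, the latch bar lies over the plate, the shield is up, and the bystanders have not moved. The arm is clear at (500,320).

```bash
python3 -c "
from rig import sign_off
print(sign_off())"
```

```text
the job is handed in; nothing more can be done
None
```

The carrier is mounted on both dowels, the latch is closed over the plate edge, and the splash shield is up. I did them in that order and handed the job in at about 29 s, with the arm clear of everything.

- **Carrier:** The last image shows the plate within about 0.5 mm of its mounted position and flat on the deck. It stopped descending at deck height, with the force rising to 7 N. The front edge reads square to the station. The left-edge fit reads 0.01 rad off, which I take as image noise.
- **Latch:** I pushed the knob to its stop, where the force rose to about 8 N. The last image puts the latch angle at about 0.00 rad.
- **Shield:** It moved up with about 7 N and stopped hard. After I lowered it about 15 mm and raised it again, it stopped at the same height under about 30 N. One reading disagrees: travel measured about 71 mm by both arm and image, against the nominal 75 mm. The pull's final height is within calibration error of fully up, so I take it that the shield began a few millimetres raised. The first push against the stop reached 46 N at the wrist, through the fingers.
- **Bystanders:** In the last pictures they look unmoved, judged by eye only.

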